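# Load the wrapping-paper roll and bring its start tab up

## Robot

A 6-joint arm with a two-finger parallel gripper is mounted at the origin on a cart in front of the work surface, level with it; the furniture and walls round the work are solid. World frame = base frame: x ahead of the robot, y to its left, z up, the work surface at z = 0. Lengths are in m, angles in rad, forces in N, time in s.
With the tool pointing down it reaches from about 0.25 to 0.8 m from the base axis. Payload 8.5 kg.
Tool frame: the origin (TCP) lies on the centre line of the jaws, within the pads' length; the fingertips stand bot.finger_overhang ahead of it and the grasp point (between the pads) lies 6 mm ahead of it (bot.finger_overhang is the distance from the TCP to the fingertips, in m); z points along the fingers, y is the line along which they close (so a half turn about z gives the same grasp; the last joint's range is limited). The gripper opens to 85 mm and grips with 20 to 120 N. Pads are 22 mm wide; open, the fingers measure 114 mm over their backs; the gripper's body (76 mm by 85 mm) begins 54 mm behind the grasp point. The pads swing forward as they close: fully open they stand 13 mm farther back than shut.
Start: joints at [1.115, 0.238, -0.013, 1.319, 0, 1.571], TCP at [0.231, 0.471, 0.256] pointing down, gripper open.
Joint ranges: [-2.66, 2.66], [-1.03, 1.9], [-1.14, 1.46], [-1.82, 2.27], [-1.45, 1.34], [-3.14, 3.14]. Speed limits (rad/s): [2.22, 2.22, 2.79, 3.14, 3.14, 3.14].

## Interface

Orientations are given as a 3x3 rotation matrix whose columns are the frame's x, y, z axes.
In Python, from station import bot, viewer gives the robot as it stands.
- The arm moves only by the tool carry_out, never from a script. Its argument "commands" is a list of rows, each an object with "claw": the gripper's target within -1 to 1 (shut at 1, half-way at 0, fully open at -1); "offset": the shift along the tool's x, y, z in mm, a list of three; "rotation": the turn, a rotation vector about the tool's x, y, z in degrees, a list of three. In form: [{"claw": claw, "offset": [tx, ty, tz], "rotation": [ax, ay, az]}, ...]. A call has 1 to 20 rows; each row is the pose to reach, as a shift and turn from the pose commanded when the call began, along the tool's axes at that moment; what a row does not reach only later rows make up. A row lasts 1/10 s, in which the tool goes at most 50 mm and 8.59 degrees, less where a joint would pass 70% of its speed; a pose out of reach is approached as far as the arm can. A call with a gripper value outside its range is refused whole. The fingers move at their own pace and stop on an object; "newtons" is the grip in N (left out, the last holds). Time passes only in rows, so rows that repeat a pose let the fingers close. It gives the time, the measured TCP pose, the force, the opening and the grip force at its end, in the units of the state.
- bot.observe(): the state, without advancing time (a new reading comes with each control period).
- viewer.grab_frame(name): name is "scene" or "top" or "wrist"; returns a dict with "frame" (384x512x3 uint8, blue, green, red), "fx", "fy", "cx", "cy" (pixels), "R" (3x3) and "t" (3): a world point X has camera coordinates R X + t. Camera axes: x right, y down, z forward; pixel columns grow to the right and rows downward; lengths in m; the calibration is good to about 2 mm. The wrist camera is an equidistant fisheye: a pixel r from the principal point sees the ray r / f radians off the axis. A picture is of the moment at which its call begins. There is no depth.
- bot.job_done(): hands the job in; it is judged then, once.
The state is a dict: "clock": time; "joint_positions": joint angles; "joint_vel": joint speeds; "joint_torque": joint torques, N m; "eef_pos": TCP position; "tcp_rot": TCP orientation; "force": force on the tool from outside, world axes, zero at the start; "torque": the same for the moment, N m; "grip_width": finger opening in m; "finger_force": force on a finger pad.
Only numpy, scipy, OpenCV 4.12 (cv2) and the standard library are available. Lean on these libraries where they do the work, as an engineer would, in place of code of your own. Each camera call takes 0.05 s, during which the arm holds its last target. There are 200 camera calls.

## Task

Load the paper dispenser: with the fingertips on top of the brown paper roll, roll it forward along the runners, towards the tear bar, until it drops into the cradle between the wheels, then turn it there, again from the top, until its red start tab faces straight up. Touch the roll only on its upper side: do not push it from behind or beside, grip it or lift it. Leave it lying still and do not disturb the soap bottle, lint roller and masking tape round it.

Things in the scene. Friction and masses are not known exactly. Their poses are not given: they have to be found in the camera images.
- dispenser: Fixed green counter-top paper dispenser, 262 mm long (x) and 222 mm wide (y). Origin on the table under the middle of its cradle; x points to its rear, y to its left, z up: the roll travels along -x. Two level steel runners at y = +-80 mm, tops 36 mm above the table, lead from the rear wheels (x = 24 mm) back to upturned ends (x = 190 mm). Side cheeks at y = +-108 mm, 46 mm high, 62 mm in front
- cradle (a point): Fixed point where the seated roll's centre lies: 65 mm above the dispenser's origin, same axes (on the runners the roll's centre is 7 mm higher). The cradle: two freely turning axles along y at x = +24 and -24 mm, 39 mm below this point, each with two rubber wheels of radius 10 mm, tops level with the runners. Slight bearing drag stops the roll
- tear_bar (a point): Middle of the toothed top edge of the dispenser's steel tear bar, which stands in front of the cradle along y, 57 mm high; fixed
- roll_center (a point): Centre of the loose, tightly wound brown paper roll: cylinder of radius 36 mm, length 200 mm, about 0.65 kg; its y axis runs along its length, x and z turn with it. It starts on the runners, 104 to 144 mm behind the cradle, square to them. Some rolling resistance stops it soon after it is let go; 6 mm play to each side cheek
- tab (a point): Middle of the red start tab (24 mm round the curve, 90 mm along the roll) on the paper roll's surface, 36 mm from its axis and midway along its length; its z axis points straight out of the tab. It starts facing the tear bar (horizontal)
- soap_pump: Bystander: clear pump bottle with liquid soap, 56x72x182 mm, standing left of the dispenser; origin at the centre of its underside
- lint_roller: Bystander: lint roller with a blue handle, 45x199x45 mm, lying right of the dispenser; origin under its middle, at table height
- masking_tape: Bystander: flat roll of cream masking tape, 96 mm across, 25 mm high, lying on the table to the left; origin at the centre of its underside

How it is judged:
On the way:
1. the roll has dropped into the cradle (distance between roll_center and cradle below 0.006 m), for 0.2 s.
At the end, for the whole second after the job is handed in: The roll lies still in the cradle (centre within 6 mm of the seated place, square to within 0.1 rad) with the middle of its red tab within 0.42 rad (24 degrees) of straight up (distance between roll_center and cradle below 0.006 m and angle between the y axis of roll_center and the y axis of cradle, either way round below 0.1 rad and angle between tab's own z axis and vertical below 0.42 rad and linear speed of roll below 0.01 m/s and angular speed of roll below 0.15 rad/s); the robot touches nothing.
It fails at once if the roll was lifted (height (world z) of roll_center above 0.082 m).
It fails at once if the fingers touched the roll while reaching down beside it (their grasp point more than 5 mm below the level of the seated roll's top), to grip it or push it from the side (contact force between the fingers and roll above 0.5 N and z of the grasp point in the frame of cradle below 0.031 m).
It fails at once if the soap bottle was moved or tipped (distance of soap_pump from where it was at the start of the episode above 0.015 m or angle between soap_pump's own z axis and vertical above 0.3 rad).
It fails at once if the lint roller was moved (distance of lint_roller from where it was at the start of the episode above 0.02 m).
It fails at once if the masking tape was moved (distance of masking_tape from where it was at the start of the episode above 0.015 m).
It also fails if it takes over 61 s, if anything falls off the work surface, if the arm or the gripper's body presses on something with over 40 N, if the wrist force passes 120 N, or if a joint passes its speed limit or range.

## Working session

There is one attempt and no reset: what is moved stays moved. The work goes in short steps, Python scripts to look and compute and a tool call to move; the robot and the scene stay as the last step left them, time stands still between calls to the robot, and variables do not carry over. Pictures are saved under pics/ and viewed, at most 10 in all, crops included, and the job is handed in when it is done.

Besides the shell and the picture viewer there is one more tool, called after "Call:" as name(argument=value, ...), one argument or row to a line, values as JSON. carry_out: Moves the arm, as the interface text tells. Its arguments: {"type":"object","properties":{"commands":{"type":"array"},"newtons":{"type":"number"}},"required":["commands"]}

```bash
mkdir -p pics
python3 - <<'E'
from station import bot, viewer
import cv2, numpy as np
np.set_printoptions(precision=4,suppress=True)
s=bot.observe();print(s['clock'],s['eef_pos'],s['tcp_rot'],s['grip_width'],bot.finger_overhang)
for n in ("scene","top"):
    f=viewer.grab_frame(n);cv2.imwrite(f"pics/{n}0.png",f["frame"]);print(n,f["fx"],f["fy"],f["cx"],f["cy"],f["R"],f["t"])
E
```

```text
0.0 [0.2309 0.4711 0.2557] [[-0.8979  0.4402 -0.0006]
 [ 0.4402  0.8979 -0.0013]
 [ 0.     -0.0014 -1.    ]] 0.08500876091626428 0.025
scene 442.1818658058036 442.1818658058036 254.66243723565756 194.1392419365264 [[ 0.9919  0.1268  0.0019]
 [ 0.0648 -0.4941 -0.867 ]
 [-0.109   0.8601 -0.4983]] [-0.494   0.061   1.2013]
top 468.88485851317165 468.88485851317165 255.10413126564282 191.55249464338294 [[ 0.0163 -0.9999 -0.0014]
 [-0.991  -0.0159 -0.1327]
 [ 0.1327  0.0035 -0.9912]] [0.0517 0.5148 1.2827]
```

View pics/top0.png

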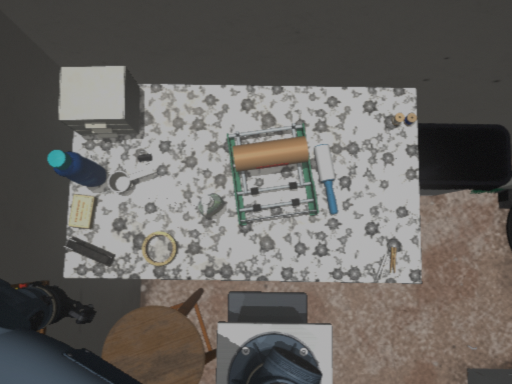

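View pics/scene0.png

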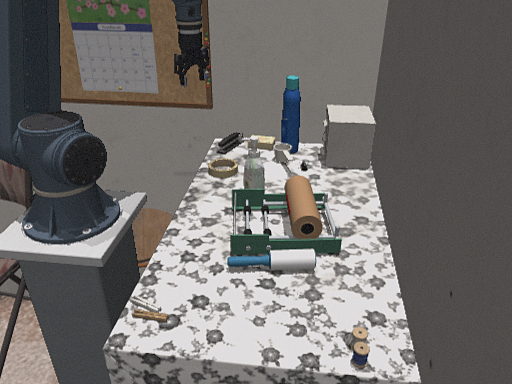

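The top view shows the dispenser around px (273,175), with its tear bar toward the robot at the bottom. The roll lies at about (270,154), the soap pump at (213,206) and the lint roller at (327,180). I'll enlarge the area for measuring.

Run:
```python
import cv2
a=cv2.imread("pics/top0.png")[115:235,200:350]
cv2.imwrite("pics/top0c.png",cv2.resize(a,None,fx=5,fy=5,interpolation=cv2.INTER_CUBIC))
```

```text
(no output)
```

View pics/top0c.png

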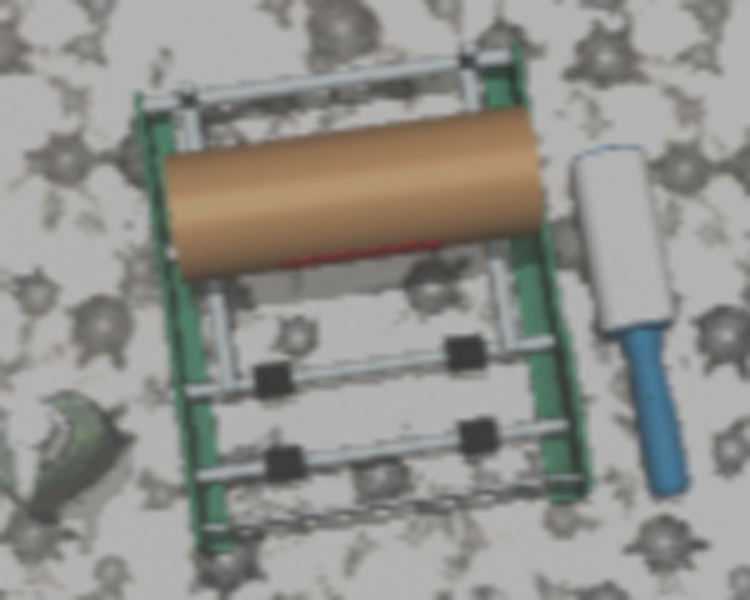

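The crop shows the wheels at crop px (273,380), (466,352), (285,464) and (478,437). The roll's end midpoints are at about (175,219) and (535,171), and the tear bar ends are at (205,530) and (580,480). The soap pump is at about (60,450).

```bash
cat > h.py <<'E'
import numpy as np, cv2
from station import bot, viewer
np.set_printoptions(precision=4,suppress=True)
def ray(f,u,v,z):
    d=f["R"].T@np.array([(u-f["cx"])/f["fx"],(v-f["cy"])/f["fy"],1]); o=-f["R"].T@f["t"]
    return o+d*(z-o[2])/d[2]
E
python3 - <<'E'
from h import *
f=viewer.grab_frame("top")
c=lambda u,v,z: ray(f,200+(u-2)/5,115+(v-2)/5,z)
W=[c(*p,.034) for p in [(273,380),(466,352),(285,464),(478,437)]]
cen=np.mean(W,0);print("cradle",cen)
xa=W[0]+W[1]-W[2]-W[3];xa[2]=0;print("wheel gap",np.linalg.norm(xa)/2)
ya=W[0]-W[1]+W[2]-W[3]
tl,tr=c(205,530,.055),c(580,480,.055)
rl,rr=c(175,219,.072),c(535,171,.072)
for n,d in(("wheel",ya),("tear",tl-tr),("roll",rl-rr)):print(n,np.arctan2(-d[0],d[1]),np.linalg.norm(d))
print("x ax",np.arctan2(xa[1],xa[0]))
rc=(rl+rr)/2;print("roll",rc)
yaw=np.arctan2(-(tl-tr)[0],(tl-tr)[1]); 
for y in (yaw,):
    X=np.array([np.cos(y),np.sin(y)]);print("dist",(rc-cen)[:2]@X,(rc-cen)[:2]@[-X[1],X[0]],"tear",((tl+tr)/2-cen)[:2]@X)
print("soap",c(60,450,.0),c(60,400,.18))
E
```

```text
cradle [0.5016 0.0048 0.034 ]
wheel gap 0.04821374683337616
wheel 0.1586049775247025 0.2189793571848869
tear 0.1488729482978071 0.20789919551681738
roll 0.15107085628488515 0.20048063351865744
x ax 0.15079773385090814
roll [0.6151 0.0187 0.072 ]
dist 0.11436124727228829 -0.0030460648113895647 tear -0.05677379891963859
soap [0.4787 0.1845 0.    ] [0.485  0.1678 0.18  ]
```

Call:
carry_out(
  commands=[
    {"claw": 0,"offset": [-40,-17,-20],"rotation": [0,0,0]},
    {"claw": 0,"offset": [-552,-232,-20],"rotation": [0,0,-34.7]},
    {"claw": 0,"offset": [-552,-232,-20],"rotation": [0,0,-34.7]},
    {"claw": 0,"offset": [-552,-232,-20],"rotation": [0,0,-34.7]},
    {"claw": 0,"offset": [-552,-232,-20],"rotation": [0,0,-34.7]},
    {"claw": 0,"offset": [-552,-232,-20],"rotation": [0,0,-34.7]},
    {"claw": 0,"offset": [-552,-232,-20],"rotation": [0,0,-34.7]},
    {"claw": 0,"offset": [-552,-232,-20],"rotation": [0,0,-34.7]},
    {"claw": 0,"offset": [-552,-232,-20],"rotation": [0,0,-34.7]},
    {"claw": 0,"offset": [-552,-232,-20],"rotation": [0,0,-34.7]},
    {"claw": 0,"offset": [-552,-232,-20],"rotation": [0,0,-34.7]},
    {"claw": 0,"offset": [-552,-232,-20],"rotation": [0,0,-34.7]},
    {"claw": 0,"offset": [-552,-232,-20],"rotation": [0,0,-34.7]},
    {"claw": 0,"offset": [-552,-232,-20],"rotation": [0,0,-34.7]},
    {"claw": 0,"offset": [-552,-232,-20],"rotation": [0,0,-34.7]},
    {"claw": 0,"offset": [-552,-232,70],"rotation": [0,0,-34.7]},
    {"claw": 0,"offset": [-552,-232,70],"rotation": [0,0,-34.7]},
    {"claw": 0,"offset": [-552,-232,70],"rotation": [0,0,-34.7]},
    {"claw": 0,"offset": [-552,-232,70],"rotation": [0,0,-34.7]},
  ],
)

```text
clock: 2.05
eef_pos: [0.6239, 0.0211, 0.1872]
tcp_rot: [[-0.989, -0.151, -0.001], [-0.151, 0.989, -0.0], [0.001, 0.0, -1.0]]
force: [-0.0, 0.2, 0.6]
grip_width: 0.0427
finger_force: 0.0
```

Run:
```python
from h import *
s=bot.observe();print(s['clock'],s['eef_pos'],s['tcp_rot'],s['grip_width'],s['force'],s['joint_positions'])
f=viewer.grab_frame("wrist");cv2.imwrite("pics/w1.png",f["frame"])
f=viewer.grab_frame("scene");cv2.imwrite("pics/s1.png",cv2.resize(f["frame"][120:270,200:400],None,fx=4,fy=4,interpolation=cv2.INTER_CUBIC))
```

```text
2.05 [0.6239 0.0211 0.1872] [[-0.9886 -0.1506 -0.0008]
 [-0.1506  0.9886 -0.    ]
 [ 0.0008  0.0001 -1.    ]] 0.042708473121670545 [-0.0215  0.1677  0.5999] [ 0.0339  0.4366  0.1034  1.2383  0.     -0.1173]
```

View pics/w1.png

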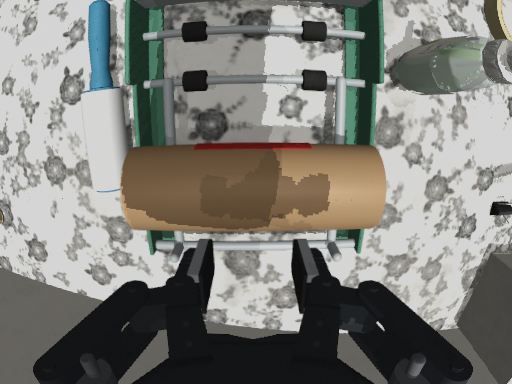

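View pics/s1.png

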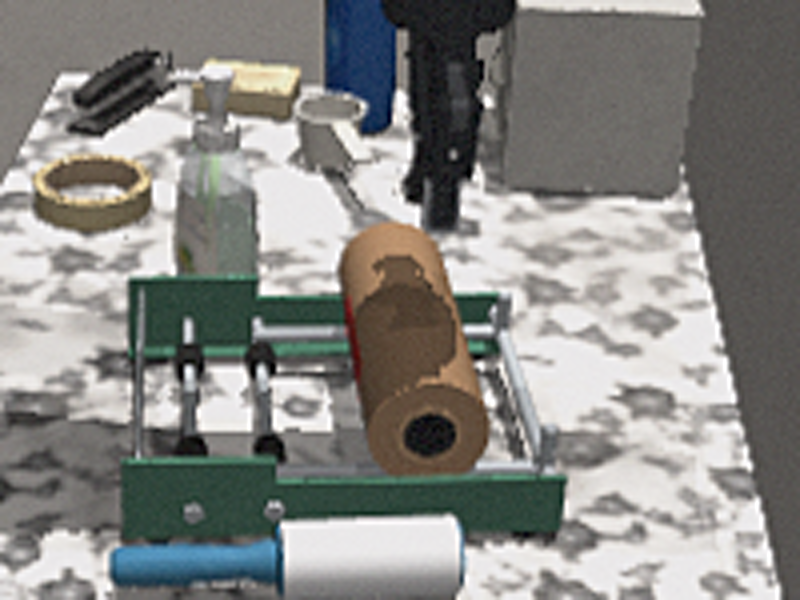

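The wrist view shows the roll centred and square between the cheeks, with the red tab at its front, rows 145-150. The fingers straddle the mid line. I'll descend now to find contact.

Call:
carry_out(
  commands=[
    {"claw": 0,"offset": [0,0,40],"rotation": [0,0,0]},
    {"claw": 0,"offset": [0,0,54],"rotation": [0,0,0]},
    {"claw": 0,"offset": [0,0,54],"rotation": [0,0,0]},
    {"claw": 0,"offset": [0,0,54],"rotation": [0,0,0]},
  ],
)

```text
clock: 2.55
eef_pos: [0.6257, 0.0203, 0.1345]
tcp_rot: [[-0.989, -0.149, 0.003], [-0.149, 0.989, 0.0], [-0.003, -0.0, -1.0]]
force: [0.0, -0.2, 0.2]
grip_width: 0.0428
finger_force: 0.0
```

Call:
carry_out(
  commands=[
    {"claw": 0,"offset": [0,0,2],"rotation": [0,0,0]},
    {"claw": 0,"offset": [0,0,3],"rotation": [0,0,0]},
    {"claw": 0,"offset": [0,0,3],"rotation": [0,0,0]},
  ],
)

```text
clock: 2.85
eef_pos: [0.6254, 0.0201, 0.1306]
tcp_rot: [[-0.989, -0.149, 0.002], [-0.149, 0.989, 0.0], [-0.002, -0.0, -1.0]]
force: [0.1, 0.4, 4.4]
grip_width: 0.0427
finger_force: 2.5
```

Call:
carry_out(
  commands=[
    {"claw": 0,"offset": [0,0,1.5],"rotation": [0,0,0]},
    {"claw": 0,"offset": [0,0,1.5],"rotation": [0,0,0]},
  ],
)

```text
clock: 3.05
eef_pos: [0.6265, 0.0203, 0.1303]
tcp_rot: [[-0.989, -0.149, 0.005], [-0.149, 0.989, 0.0], [-0.005, -0.0, -1.0]]
force: [1.0, 0.8, 11.3]
grip_width: 0.0425
finger_force: 5.8
```

Call:
carry_out(
  commands=[
    {"claw": 0,"offset": [4,0,0],"rotation": [0,0,0]},
    {"claw": 0,"offset": [10,0,0],"rotation": [0,0,0]},
    {"claw": 0,"offset": [17,0,0],"rotation": [0,0,0]},
    {"claw": 0,"offset": [24,0,0],"rotation": [0,0,0]},
    {"claw": 0,"offset": [31,0,0],"rotation": [0,0,0]},
    {"claw": 0,"offset": [38,0,0],"rotation": [0,0,0]},
    {"claw": 0,"offset": [43,0,0],"rotation": [0,0,0]},
  ],
)

```text
clock: 3.75
eef_pos: [0.5834, 0.0135, 0.1303]
tcp_rot: [[-0.989, -0.149, 0.005], [-0.149, 0.989, -0.0], [-0.005, -0.001, -1.0]]
force: [-0.6, -1.4, 10.9]
grip_width: 0.0427
finger_force: 6.0
```

```bash
cat >> h.py <<'E'
X=np.array([.9886,.1504]);C=np.array([.5016,.0048])
def roll(save=None):
    f=viewer.grab_frame("wrist")
    if save: cv2.imwrite(save,f["frame"])
    # axis of the brown region ends from the top view silhouette
    t=viewer.grab_frame("top"); return f,t
E
python3 - <<'E'
from h import *
f=viewer.grab_frame("top");cv2.imwrite("pics/t2.png",f["frame"])
g=viewer.grab_frame("wrist");cv2.imwrite("pics/w2.png",g["frame"])
a=cv2.resize(f["frame"][115:235,200:350],None,fx=3.2,fy=3.2,interpolation=cv2.INTER_CUBIC)
cv2.imwrite("pics/m2.png",cv2.vconcat([cv2.resize(a,(480,300)),cv2.resize(g["frame"],(480,300))])) 
s=bot.observe();print((s['eef_pos'][:2]-C)@X)
E
```

```text
0.08180233637341014
```

View pics/m2.png

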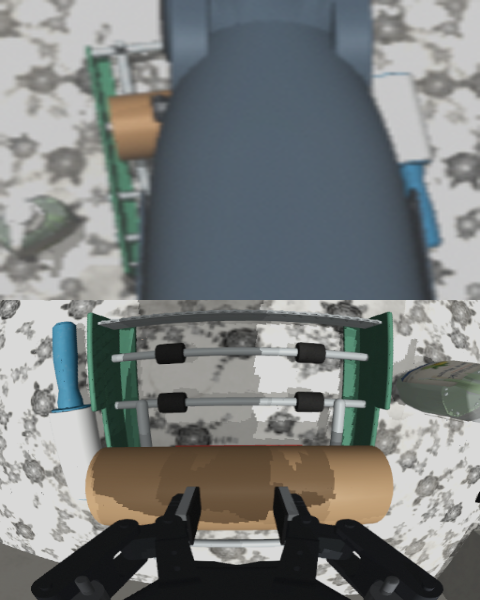

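Call:
carry_out(
  commands=[
    {"claw": 0,"offset": [0,0,-6],"rotation": [0,0,0]},
    {"claw": 0,"offset": [-22,0,-6],"rotation": [0,0,0]},
    {"claw": 0,"offset": [-22,0,0],"rotation": [0,0,0]},
    {"claw": 0,"offset": [-18,0,0],"rotation": [0,0,0]},
    {"claw": 0,"offset": [-10,0,0],"rotation": [0,0,0]},
    {"claw": 0,"offset": [-2,0,0],"rotation": [0,0,0]},
    {"claw": 0,"offset": [6,0,0],"rotation": [0,0,0]},
    {"claw": 0,"offset": [14,0,0],"rotation": [0,0,0]},
    {"claw": 0,"offset": [20,0,0],"rotation": [0,0,0]},
    {"claw": 0,"offset": [22,0,0],"rotation": [0,0,0]},
  ],
)

```text
clock: 4.85
eef_pos: [0.5614, 0.0101, 0.1303]
tcp_rot: [[-0.989, -0.149, 0.005], [-0.149, 0.989, -0.0], [-0.005, -0.001, -1.0]]
force: [-0.0, -1.7, 17.2]
grip_width: 0.0428
finger_force: 8.6
```

Run:
```python
from h import *
s=bot.observe();print(s['clock'],(s['eef_pos'][:2]-C)@X,(s['eef_pos'][:2]-C)@[-X[1],X[0]])
f=viewer.grab_frame("top")
a=cv2.resize(f["frame"][115:235,200:350],None,fx=4,fy=4,interpolation=cv2.INTER_CUBIC)
# roll left end band: brown pixels (hue) in top frame
h=cv2.cvtColor(f["frame"],cv2.COLOR_BGR2HSV); m=cv2.inRange(h,(5,70,60),(18,200,255)); m[:115]=0;m[235:]=0;m[:,:225]=0;m[:,350:]=0
for u in range(225,262,3):
    v=np.flatnonzero(m[:,u]); 
    if len(v)>8:
        p=ray(f,u,(v[0]+v[-1])/2,.072);print(u,v[0],v[-1],p,(p[:2]-C)@X)
```

```text
4.85 0.0599105610341205 -0.0037861564610854616
237 162 178 [0.5677 0.1105 0.072 ] 0.0812849120758261
240 162 186 [0.5567 0.1021 0.072 ] 0.06913814703183956
243 161 185 [0.5596 0.0939 0.072 ] 0.07078851660924387
246 161 185 [0.5598 0.0857 0.072 ] 0.0696815903133852
249 160 184 [0.5627 0.0775 0.072 ] 0.07133255555472284
```

Call:
carry_out(
  commands=[
    {"claw": 0,"offset": [0,0,-6],"rotation": [0,0,0]},
    {"claw": 0,"offset": [-22,0,-6],"rotation": [0,0,0]},
    {"claw": 0,"offset": [-22,0,-0.5],"rotation": [0,0,0]},
    {"claw": 0,"offset": [-18,0,-0.5],"rotation": [0,0,0]},
    {"claw": 0,"offset": [-10,0,-0.5],"rotation": [0,0,0]},
    {"claw": 0,"offset": [-2,0,-0.5],"rotation": [0,0,0]},
    {"claw": 0,"offset": [6,0,-0.5],"rotation": [0,0,0]},
    {"claw": 0,"offset": [14,0,-0.5],"rotation": [0,0,0]},
    {"claw": 0,"offset": [20,0,-0.5],"rotation": [0,0,0]},
    {"claw": 0,"offset": [22,0,-0.5],"rotation": [0,0,0]},
    {"claw": 0,"offset": [22,0,-6],"rotation": [0,0,0]},
    {"claw": 0,"offset": [0,0,-6],"rotation": [0,0,0]},
  ],
)

```text
clock: 6.1
eef_pos: [0.5581, 0.0101, 0.1343]
tcp_rot: [[-0.989, -0.149, -0.002], [-0.149, 0.989, -0.0], [0.002, 0.0, -1.0]]
force: [0.3, -0.0, -0.4]
grip_width: 0.0427
finger_force: 0.0
```

```bash
cat >> h.py <<'E'
def where():
    s=bot.observe();print(s['clock'],"hand",(s['eef_pos'][:2]-C)@X,(s['eef_pos'][:2]-C)@[-X[1],X[0]],s['eef_pos'][2])
    f=viewer.grab_frame("top")
    h=cv2.cvtColor(f["frame"],cv2.COLOR_BGR2HSV); m=cv2.inRange(h,(5,70,60),(18,200,255)); m[:115]=0;m[235:]=0;m[:,:225]=0;m[:,350:]=0
    for u in range(228,300,4):
        v=np.flatnonzero(m[:,u])
        if len(v)>18:
            p=ray(f,u,(v[0]+v[-1])/2,.072);print(u,v[0],v[-1],p[1],(p[:2]-C)@X)
E
python3 -c "
from h import *
where()"
```

```text
6.1 hand 0.05660277498493645 -0.003258667627471198 0.13434286522628774
240 170 194 0.10161414854032315 0.04713647440978925
244 170 194 0.09067322049290971 0.04566464895973867
248 170 192 0.07978315477898723 0.04693664443522974
```

Call:
carry_out(
  commands=[
    {"claw": 0,"offset": [0,0,5.5],"rotation": [0,0,0]},
    {"claw": 0,"offset": [0,0,5.5],"rotation": [0,0,0]},
    {"claw": 0,"offset": [4,0,5.5],"rotation": [0,0,0]},
    {"claw": 0,"offset": [12,0,5.5],"rotation": [0,0,0]},
    {"claw": 0,"offset": [20,0,5.5],"rotation": [0,0,0]},
    {"claw": 0,"offset": [28,0,5.5],"rotation": [0,0,0]},
    {"claw": 0,"offset": [36,0,5.5],"rotation": [0,0,0]},
    {"claw": 0,"offset": [44,0,5.5],"rotation": [0,0,0]},
    {"claw": 0,"offset": [46,0,-2],"rotation": [0,0,0]},
    {"claw": 0,"offset": [30,0,-2],"rotation": [0,0,0]},
    {"claw": 0,"offset": [30,0,-2],"rotation": [0,0,0]},
  ],
)

```text
clock: 7.25
eef_pos: [0.5311, 0.006, 0.1355]
tcp_rot: [[-0.989, -0.149, 0.0], [-0.149, 0.989, -0.0], [-0.0, -0.0, -1.0]]
force: [0.7, -0.2, 0.8]
grip_width: 0.0426
finger_force: 0.0
```

```bash
python3 -c "
from h import *
where()
g=viewer.grab_frame('wrist');cv2.imwrite('pics/w3.png',g['frame'])"
```

```text
7.25 hand 0.029353864275472954 -0.0032733324573670985 0.13548540901667555
244 187 211 0.08976438128254152 -0.0007481234945246402
248 187 211 0.0788767277007273 -0.002212234591121796
```

View pics/w3.png

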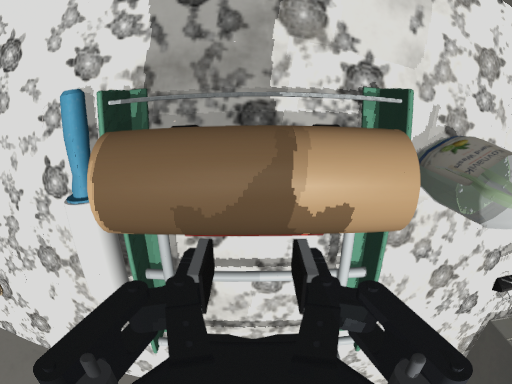

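The roll is seated (centre within about 2 mm of the cradle). The red sliver at (290,234) is at the rear edge of the roll, so about 90° of turning is left.

Call:
carry_out(
  commands=[
    {"claw": 0,"offset": [19,0,0],"rotation": [0,0,0]},
    {"claw": 0,"offset": [19,0,11],"rotation": [0,0,0]},
    {"claw": 0,"offset": [19,0,14],"rotation": [0,0,0]},
    {"claw": 0,"offset": [19,0,14.5],"rotation": [0,0,0]},
    {"claw": 0,"offset": [22,0,14.5],"rotation": [0,0,0]},
    {"claw": 0,"offset": [27,0,14.5],"rotation": [0,0,0]},
    {"claw": 0,"offset": [32,0,14.5],"rotation": [0,0,0]},
    {"claw": 0,"offset": [37,0,14.5],"rotation": [0,0,0]},
    {"claw": 0,"offset": [40,0,14.5],"rotation": [0,0,0]},
    {"claw": 0,"offset": [41,0,14.5],"rotation": [0,0,0]},
    {"claw": 0,"offset": [41,0,14.5],"rotation": [0,0,0]},
  ],
)

```text
clock: 8.45
eef_pos: [0.4925, 0.0, 0.1232]
tcp_rot: [[-0.989, -0.149, 0.006], [-0.149, 0.989, 0.001], [-0.006, -0.0, -1.0]]
force: [-0.3, 2.2, 22.4]
grip_width: 0.0428
finger_force: 11.2
```

Call:
carry_out(
  commands=[
    {"claw": 0,"offset": [0,0,-7],"rotation": [0,0,0]},
    {"claw": 0,"offset": [-22,0,-7],"rotation": [0,0,0]},
    {"claw": 0,"offset": [-22,0,-2],"rotation": [0,0,0]},
    {"claw": 0,"offset": [-22,0,-1],"rotation": [0,0,0]},
    {"claw": 0,"offset": [-19,0,-1],"rotation": [0,0,0]},
    {"claw": 0,"offset": [-14,0,-1],"rotation": [0,0,0]},
    {"claw": 0,"offset": [-9,0,-1],"rotation": [0,0,0]},
    {"claw": 0,"offset": [-4,0,-1],"rotation": [0,0,0]},
    {"claw": 0,"offset": [-1,0,-1],"rotation": [0,0,0]},
    {"claw": 0,"offset": [0,0,-1],"rotation": [0,0,0]},
    {"claw": 0,"offset": [0,0,-1],"rotation": [0,0,0]},
    {"claw": 0,"offset": [0,0,-10],"rotation": [0,0,0]},
    {"claw": 0,"offset": [-44,0,-20],"rotation": [0,0,0]},
    {"claw": 0,"offset": [-44,0,-20],"rotation": [0,0,0]},
  ],
)

```text
clock: 9.85
eef_pos: [0.5377, 0.0067, 0.1419]
tcp_rot: [[-0.989, -0.15, 0.004], [-0.15, 0.989, 0.0], [-0.004, -0.0, -1.0]]
force: [1.0, 0.5, -0.2]
grip_width: 0.0428
finger_force: 0.0
```

```bash
cat >> h.py <<'E'
def tab(name):
    """angle of the tab middle from up (towards rear +) out of the wrist fisheye, roll assumed seated"""
    s=bot.observe();g=viewer.grab_frame('wrist');cv2.imwrite(name,g['frame'])
    h=cv2.cvtColor(g['frame'],cv2.COLOR_BGR2HSV)
    m=(cv2.inRange(h,(0,140,60),(4,255,255))|cv2.inRange(h,(174,140,60),(180,255,255)))
    v,u=np.nonzero(m);print("red",len(u),u.min(),u.max(),v.min(),v.max())
    A=np.linspace(-2,2.2,421)
    for y in (-.03,0,.03):
        P=np.c_[C[0]+X[0]*.036*np.sin(A)-X[1]*y,C[1]+X[1]*.036*np.sin(A)+X[0]*y,.065+.036*np.cos(A)]
        q=P@g['R'].T+g['t'];r=np.hypot(q[:,0],q[:,1]);k=np.arctan2(r,q[:,2])/r*g['fx']
        uu=np.rint(q[:,0]*k+g['cx']).astype(int);vv=np.rint(q[:,1]*k+g['cy']).astype(int)
        o=-g['R'].T@g['t'];n=np.c_[X[0]*np.sin(A),X[1]*np.sin(A),np.cos(A)]
        ok=(((o-P)*n).sum(1)>0)&(uu>=0)&(uu<512)&(vv>=0)&(vv<384)
        hit=A[ok][m[vv[ok],uu[ok]]>0]
        print(y,"visible",A[ok].min(),A[ok].max(),"tab",(hit.min(),hit.max()) if len(hit) else None)
E
python3 -c "
from h import *
tab('pics/w4.png')
where()"
```

```text
red 5617 175 333 174 210
-0.03 visible -1.62 1.15 tab (np.float64(-0.08999999999999986), np.float64(0.6099999999999999))
0 visible -1.62 1.15 tab (np.float64(-0.09999999999999987), np.float64(0.6099999999999999))
0.03 visible -1.62 1.15 tab (np.float64(-0.10999999999999988), np.float64(0.5899999999999999))
9.9 hand 0.03351622127394694 -0.003329644940018083 0.14104357497134845
244 187 211 0.08976438128254152 -0.0007481234945246402
248 186 210 0.07892684072929525 0.0005050266622140034
```

View pics/w4.png

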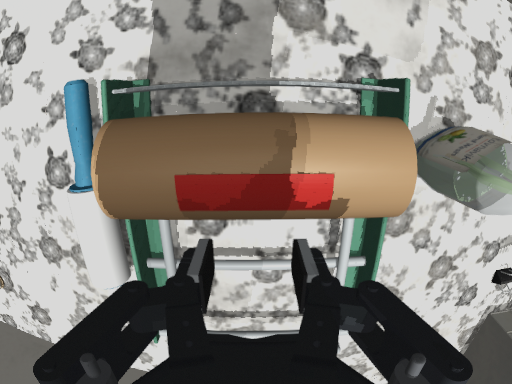

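The red tab now shows at rows 174-210, with its middle about 0.25 rad behind straight up. That needs a final 9 mm stroke.

Call:
carry_out(
  commands=[
    {"claw": 0,"offset": [28,0,8],"rotation": [0,0,0]},
    {"claw": 0,"offset": [28,0,16],"rotation": [0,0,0]},
    {"claw": 0,"offset": [28,0,18.5],"rotation": [0,0,0]},
    {"claw": 0,"offset": [28,0,19],"rotation": [0,0,0]},
    {"claw": 0,"offset": [29,0,19],"rotation": [0,0,0]},
    {"claw": 0,"offset": [31,0,19],"rotation": [0,0,0]},
    {"claw": 0,"offset": [33,0,19],"rotation": [0,0,0]},
    {"claw": 0,"offset": [35,0,19],"rotation": [0,0,0]},
    {"claw": 0,"offset": [37,0,19],"rotation": [0,0,0]},
    {"claw": 0,"offset": [37,0,19],"rotation": [0,0,0]},
    {"claw": 0,"offset": [37,0,19],"rotation": [0,0,0]},
    {"claw": 0,"offset": [37,0,10],"rotation": [0,0,0]},
    {"claw": 0,"offset": [37,0,0],"rotation": [0,0,0]},
    {"claw": 0,"offset": [0,0,-20],"rotation": [0,0,0]},
    {"claw": 0,"offset": [0,0,-20],"rotation": [0,0,0]},
    {"claw": 0,"offset": [0,0,-20],"rotation": [0,0,0]},
    {"claw": 0,"offset": [0,0,-20],"rotation": [0,0,0]},
  ],
)

```text
clock: 11.65
eef_pos: [0.5326, 0.0062, 0.1608]
tcp_rot: [[-0.989, -0.149, -0.002], [-0.149, 0.989, -0.0], [0.002, 0.0, -1.0]]
force: [-0.5, -0.7, 0.8]
grip_width: 0.0426
finger_force: 0.0
```

```bash
python3 -c "
from h import *
tab('pics/w5.png')
where()"
```

```text
red 4832 182 324 170 204
-0.03 visible -1.63 1.17 tab (np.float64(-0.18999999999999995), np.float64(0.52))
0 visible -1.63 1.17 tab (np.float64(-0.17999999999999994), np.float64(0.52))
0.03 visible -1.63 1.17 tab (np.float64(-0.18999999999999995), np.float64(0.4900000000000002))
11.7 hand 0.030750203703560734 -0.003242231228858131 0.16078942907476737
244 187 211 0.08976438128254152 -0.0007481234945246402
248 186 210 0.07892684072929525 0.0005050266622140034
```

View pics/w5.png

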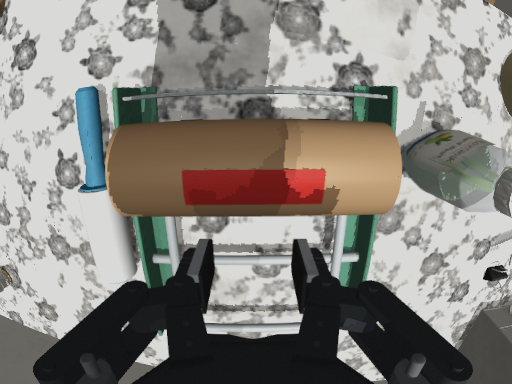

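The tab's middle is still about 0.16 rad behind straight up. That's inside the tolerance, but one more small stroke will centre it.

Call:
carry_out(
  commands=[
    {"claw": 0,"offset": [27,0,15],"rotation": [0,0,0]},
    {"claw": 0,"offset": [27,0,30],"rotation": [0,0,0]},
    {"claw": 0,"offset": [27,0,30],"rotation": [0,0,0]},
    {"claw": 0,"offset": [27,0,37],"rotation": [0,0,0]},
    {"claw": 0,"offset": [27,0,39],"rotation": [0,0,0]},
    {"claw": 0,"offset": [28,0,39],"rotation": [0,0,0]},
    {"claw": 0,"offset": [30,0,39],"rotation": [0,0,0]},
    {"claw": 0,"offset": [32,0,39],"rotation": [0,0,0]},
    {"claw": 0,"offset": [34,0,39],"rotation": [0,0,0]},
    {"claw": 0,"offset": [35,0,39],"rotation": [0,0,0]},
    {"claw": 0,"offset": [35,0,39],"rotation": [0,0,0]},
    {"claw": 0,"offset": [35,0,39],"rotation": [0,0,0]},
    {"claw": 0,"offset": [35,0,30],"rotation": [0,0,0]},
    {"claw": 0,"offset": [35,0,20],"rotation": [0,0,0]},
    {"claw": 0,"offset": [0,0,-20],"rotation": [0,0,0]},
    {"claw": 0,"offset": [0,0,-20],"rotation": [0,0,0]},
    {"claw": 0,"offset": [0,0,-20],"rotation": [0,0,0]},
    {"claw": 0,"offset": [0,0,-20],"rotation": [0,0,0]},
  ],
)

```text
clock: 13.55
eef_pos: [0.5329, 0.0063, 0.181]
tcp_rot: [[-0.989, -0.149, -0.001], [-0.149, 0.989, -0.0], [0.001, 0.0, -1.0]]
force: [-0.5, -0.5, -0.1]
grip_width: 0.0428
finger_force: 0.0
```

```bash
python3 -c "
from h import *
tab('pics/w6.png')
where()"
```

```text
red 4379 189 318 153 187
-0.03 visible -1.63 1.2000000000000002 tab (np.float64(-0.34999999999999987), np.float64(0.33000000000000007))
0 visible -1.63 1.2000000000000002 tab (np.float64(-0.3599999999999999), np.float64(0.31000000000000005))
0.03 visible -1.63 1.2000000000000002 tab (np.float64(-0.3699999999999999), np.float64(0.31000000000000005))
13.6 hand 0.030867626823789636 -0.003203343549014491 0.18064582711601845
244 187 211 0.08976438128254152 -0.0007481234945246402
248 186 210 0.07892684072929525 0.0005050266622140034
```

The tab's middle is now within about 0.02 rad of straight up, the roll is seated, and the arm is clear.

```bash
python3 -c "
from h import *
print(bot.job_done())"
```

```text
the job is handed in; nothing more can be done
None
```

The roll is seated in the cradle with its red tab about 0.02 rad from straight up by my last measurement; I handed the job in at about 13.6 s with the arm clear, and no verdict came back.

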